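# Slacken the unknown-thread clamp on the cylinder head

## Task

Slacken the clamp screw that holds down the rectangular cylinder head: turn its bar at least an eighth of a turn loose (about 60 degrees is right), then let go of it. Nothing shows whether its thread is right- or left-handed, so try to turn it and feel which way it gives. Leave the clamp screw on the round flywheel tight.

Things in the scene. Friction and masses are not known exactly. Their poses are not given: they have to be found in the camera images.
- head_top (a point): Cylinder head: rectangular aluminium block 158 x 128 x 60 mm, four round valve seats in its top, fixed. Point: centre of its top face, 60 mm above the table; x along the 158 mm side, z up. One clamp screw stands within 10 mm of this point; the other stands on a round steel flywheel, 160 mm across, 60 mm high, at least 250 mm away.
- bar_a (a point): Bar of one of two identical clamp screws; which workpiece each stands on varies. Steel, 80 mm long, 14 thick, 24 high, level on an upright screw. Point: bar's centre, on the screw's axis, 116 mm above the table; x along the bar, y through its thickness, z up. Below: 10 mm stem, 32 mm nut (top 34 mm under this point), workpiece top 56 mm under it. Turns level about this point, does not rise.
- bar_b (a point): Bar of one of two identical clamp screws; which workpiece each stands on varies. Steel, 80 mm long, 14 thick, 24 high, level on an upright screw. Point: bar's centre, on the screw's axis, 116 mm above the table; x along the bar, y through its thickness, z up. Below: 10 mm stem, 32 mm nut (top 34 mm under this point), workpiece top 56 mm under it. Turns level about this point, does not rise.
- screw_a (a joint): Turn of the screw of bar_a, rad: 0 = fully tight (start), grows as it slackens, stop at 1.4. Which way slackens is unknown and cannot be seen: one screw has a left-hand thread, the other right-hand. The tightening way it stands against a solid stop; the slackening way it gives with a drag of about 0.12 N m and stays where left.
- screw_b (a joint): Turn of the screw of bar_b, rad: 0 = fully tight (start), grows as it slackens, stop at 1.4. Which way slackens is unknown and cannot be seen: one screw has a left-hand thread, the other right-hand. The tightening way it stands against a solid stop; the slackening way it gives with a drag of about 0.12 N m and stays where left.
There are look-alikes about, which are no part of the job. What is shaped like the part that bears head_top but green or red is not meant.

How it is judged:
At the end, for the whole second after the job is handed in: The screw on the cylinder head is slackened by at least 40 degrees (0.70 rad) and at rest, and the screw on the flywheel is still tight to within 10 degrees (0.17 rad) (((horizontal distance between bar_a and head_top below 0.06 m and value of joint screw_a above 0.7 rad and value of joint screw_b below 0.17 rad) or (horizontal distance between bar_b and head_top below 0.06 m and value of joint screw_b above 0.7 rad and value of joint screw_a below 0.17 rad)) and velocity of joint each of screw_a, screw_b below 0.1 rad/s); the robot touches nothing.
It fails at once if the clamp screw on the flywheel is slackened by more than 10 degrees ((horizontal distance between bar_a and head_top below 0.06 m and value of joint screw_b above 0.17 rad) or (horizontal distance between bar_b and head_top below 0.06 m and value of joint screw_a above 0.17 rad)).
It also fails if it takes over 45 s, if anything falls off the work surface, if the arm or the gripper's body presses on something with over 40 N, if the wrist force passes 120 N, or if a joint passes its speed limit or range.

## Robot

A 6-joint arm with a two-finger parallel gripper is mounted at the origin on the work surface. World frame = base frame: x ahead of the robot, y to its left, z up, the work surface at z = 0. Lengths are in m, angles in rad, forces in N, time in s.
With the tool pointing down it reaches from about 0.3 to 0.75 m from the base axis. Payload 8.5 kg.
Tool frame: the origin (TCP) lies at the very end of the fingers, on their centre line; the grasp point (between the pads) lies 19 mm behind it; z points along the fingers, y is the line along which they close (so a half turn about z gives the same grasp; the last joint's range is limited). The gripper opens to 85 mm and grips with 20 to 120 N. Pads are 22 mm wide; open, the fingers measure 114 mm over their backs; the gripper's body (76 mm by 85 mm) begins 54 mm behind the grasp point. The pads swing forward as they close: fully open they stand 13 mm farther back than shut.
Start: joints at [-1.428, 0.381, 1.297, -0, 1.464, -0.215], TCP at [0.193, -0.515, 0.231] pointing down, gripper open.
Joint ranges: [-3.11, 3.11], [-0.89, 2.33], [0.22, 2.48], [-1.42, 4.56], [0.17, 2.85], [-2.88, 2.88]. Speed limits (rad/s): [2.39, 2.39, 3.14, 3.14, 3.14, 3.14].

## Interface

Orientations are given as a unit quaternion [x, y, z, w].
In Python, from station import bot gives the robot as it stands.
- The arm moves only by the tool send_rows, never from a script. Its argument "increments" is a list of rows, each a list of 6 numbers: the shift along the tool's x, y, z in units of 4 cm (1.0 is 4 cm), then the turn, a rotation vector about the tool's x, y, z in units of 5 degrees (1.0 is 5 degrees). In form: [[dx, dy, dz, ax, ay, az], ...]. A call has 1 to 20 rows; each row shifts and turns the commanded pose from where the row before left it, along the tool's axes as they then stand; what a row does not reach is not made up. A row lasts 1/10 s, in which the tool goes at most 50 mm and 8.59 degrees, less where a joint would pass 70% of its speed; a pose out of reach is approached as far as the arm can. A call with a number of a shift or a turn outside -1 to 1 is refused whole. A call with a gripper value outside its range is refused whole. "gripper" is the opening, from 0 (shut) to 1 (fully open), set as the call begins (left out, the last holds). The fingers move at their own pace and stop on an object; "squeeze" is the grip in N (left out, the last holds). Time passes only in rows, so rows that do not move let the fingers close. It gives the time, the measured TCP pose, the force, the opening and the grip force at its end, in the units of the state.
- bot.state(): the state, without advancing time (a new reading comes with each control period).
- bot.grab_frame(name): name is "scene" or "top"; returns (picture, depth): 400x640x3 uint8, red, green, blue; 400x640 float32, m along the optical axis (not along the pixel's ray), 0 where there is no reading.
- bot.camera_params(name): a dict with "fovy" (degrees; the focal length in pixels is half the picture's height over the tangent of half this angle, whatever the lens; pixels are square), "cx", "cy" (the principal point, pixels), "R" (3x3) and "t" (3): a world point X has camera coordinates R X + t. Camera axes: x right, y down, z forward; pixel columns grow to the right and rows downward; lengths in m; the calibration is good to about 2 mm. A picture is of the moment at which its call begins. camera_params takes no time and is no camera call.
- bot.job_done(): hands the job in; it is judged then, once.
The state is a dict: "t": time; "joint_positions": joint angles; "dq": joint speeds; "joint_efforts": joint torques, N m; "eef_pos": TCP position; "orientation": TCP orientation; "ft_force": force on the tool from outside, world axes, zero at the start; "torque": the same for the moment, N m; "finger_gap": finger opening in m; "finger_force": force on a finger pad.
Only numpy, scipy, OpenCV 4.12 (cv2) and the standard library are available. Lean on these libraries where they do the work, as an engineer would, in place of code of your own. Each camera call takes 0.05 s, during which the arm holds its last target. There are 200 camera calls.

## Working session

There is one attempt and no reset: what is moved stays moved. The work goes in short steps, Python scripts to look and compute and a tool call to move; the robot and the scene stay as the last step left them, time stands still between calls to the robot, and variables do not carry over. Pictures are saved under pics/ and viewed, at most 10 in all, crops included, and the job is handed in when it is done.

Besides the shell and the picture viewer there is one more tool, called after ">>>" as name(argument=value, ...), one argument or row to a line, values as JSON. send_rows: Moves the arm, as the interface text tells. Its arguments: {"type":"object","properties":{"increments":{"type":"array","items":{"type":"array","items":{"type":"number"}}},"gripper":{"type":"number"},"squeeze":{"type":"number"}},"required":["increments"]}

```bash
mkdir -p pics; python3 - <<'E'
from station import bot
import cv2,numpy as np
for n in("scene","top"):
    im,d=bot.grab_frame(n); cv2.imwrite(f"pics/{n}0.png",im[...,::-1]); np.save(f"{n}_d.npy",d)
    np.save(f"{n}_i.npy",im)
    p=bot.camera_params(n); print(n,p["fovy"],p["cx"],p["cy"],np.round(p["R"],3).tolist(),p["t"])
s=bot.state();print(s)
E
```

```text
scene 44.244713344193954 320.24508807349696 203.34281595466774 [[-0.127, 0.992, -0.007], [0.825, 0.102, -0.556], [-0.55, -0.077, -0.831]] [-0.13605763 -0.26796166  1.59378453]
top 51.78624112772333 320.6536460396325 192.75099905601206 [[-0.017, -1.0, -0.013], [-0.998, 0.018, -0.054], [0.054, 0.012, -0.998]] [0.20705486 0.34980936 1.1123599 ]
{'t': 0.1, 'joint_positions': array([-1.42831397e+00,  3.81126133e-01,  1.29813582e+00,  4.25803444e-06,
        1.46357622e+00, -2.15308828e-01]), 'dq': array([-5.64840303e-04, -1.76047160e-03, -1.55445759e-03, -2.24717082e-04,
       -1.02837220e-03,  7.74736039e-05]), 'joint_efforts': array([ 4.82232717e-03, -4.49224126e+01, -2.31655723e+01, -9.78421849e-05,
        3.68826135e-03, -2.57494565e-05]), 'eef_pos': array([ 0.19257199, -0.51492323,  0.23079142]), 'orientation': array([ 9.84040664e-01,  1.77942640e-01,  2.47869485e-05, -6.22270321e-04]), 'ft_force': array([-0.32663914,  0.24376257, -0.06290319]), 'torque': array([ 0.05697188, -0.01788396, -0.02370751]), 'finger_force': 0.0, 'finger_gap': 0.08548316146219606}
```

View pics/scene0.png

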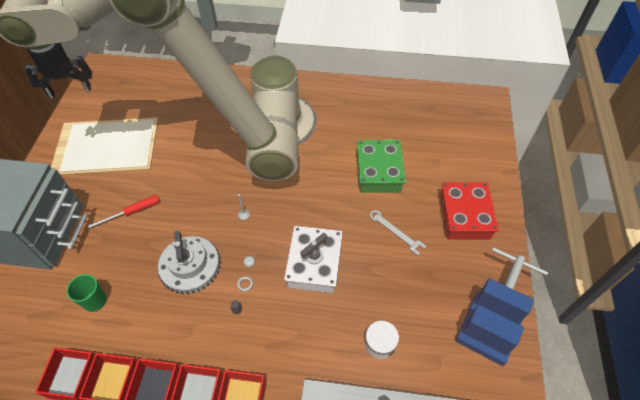

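View pics/top0.png

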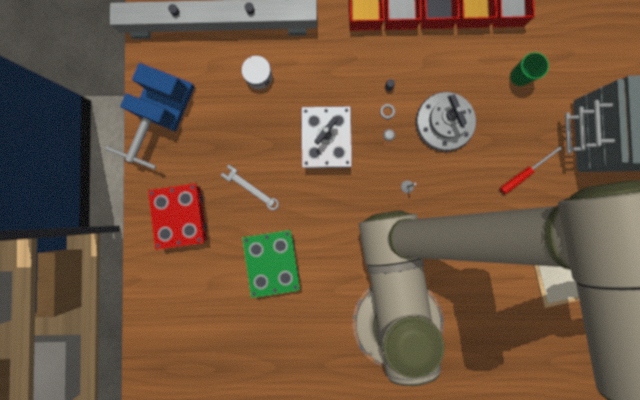

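The scene view shows the aluminium head at about (315,258), with its bar across it, and the flywheel at (188,263). In the top view the head is at (326,137) and its bar is at about (326,132). Next I'll measure the bar.

```bash
cat > h.py <<'E'
from station import bot
import numpy as np,cv2
from scipy.spatial.transform import Rotation as Ro
def cloud(n,d):
    p=bot.camera_params(n);f=200/np.tan(np.radians(p["fovy"]/2))
    v,u=np.indices(d.shape)
    c=np.stack([(u-p["cx"])/f*d,(v-p["cy"])/f*d,d],-1)
    return (c-p["t"])@np.array(p["R"])
def bar(n,d,c0):
    W=cloud(n,d);m=(d>0)&(np.hypot(W[...,0]-c0[0],W[...,1]-c0[1])<.07)
    t=W[m&(W[...,2]>.118)&(W[...,2]<.14)]
    r=cv2.minAreaRect((t[:,:2]*1000).astype(np.float32)); 
    e,vv=np.linalg.eigh(np.cov(t[:,:2].T));a=np.degrees(np.arctan2(vv[1,1],vv[0,1]))%180
    b=W[m&(W[...,2]>.05)&(W[...,2]<.068)]
    return len(t),np.round(t.mean(0),4),r,round(a,1),np.round(b.mean(0),4)
E
python3 - <<'E'
from h import *
W=cloud("top",np.load("top_d.npy"));c0=W[132,326];print(c0)
for n in("top","scene"): print(n,*bar(n,np.load(n+"_d.npy"),c0))
s=bot.state();R=Ro.from_quat(s["orientation"]).as_matrix();print(R.round(3))
E
```

```text
[0.49627125 0.1839187  0.12858057]
top 195 [0.5021 0.1857 0.1281] ((502.8246154785156, 185.8155059814453), (14.140230178833008, 78.734619140625), 50.663917541503906) 140.8 [0.4936 0.1837 0.0609]
scene 202 [0.5075 0.1869 0.1272] ((506.1261291503906, 186.71792602539062), (16.031051635742188, 78.82563781738281), 51.32088851928711) 140.4 [0.5015 0.1852 0.0606]
[[ 0.937  0.35  -0.   ]
 [ 0.35  -0.937  0.001]
 [ 0.    -0.001 -1.   ]]
```

>>> send_rows(
  increments=[
    [0.67, -0.685, 0, 0, 0, 0],
    [0.67, -0.685, 0, 0, 0, 0],
    [0.67, -0.685, 0, 0, 0, 0],
    [0.67, -0.685, 0, 0, 0, 0],
    [0.67, -0.685, 0, 0, 0, 0],
    [0.67, -0.685, 0, 0, 0, 0],
    [0.67, -0.685, 0, 0, 0, 0],
    [0.67, -0.685, 0, 0, 0, 0],
    [0.67, -0.685, 0, 0, 0, 0],
    [0.67, -0.685, 0, 0, 0, 0],
    [0.67, -0.685, 0, 0, 0, 0],
    [0.67, -0.685, 0, 0, 0, 0],
    [0.67, -0.685, 0, 0, 0, 0],
    [0.67, -0.685, 0, 0, 0, 0],
    [0.67, -0.685, 0, 0, 0, 0],
    [0.67, -0.685, 0, 0, 0, 0],
    [0.67, -0.685, 0, 0, 0, 0],
    [0.67, -0.685, 0, 0, 0, 0],
    [0.67, -0.685, 0, 0, 0, 0],
    [0.67, -0.685, 0, 0, 0, 0],
  ],
  gripper=1,
)

```text
t: 2.1
eef_pos: [0.503, 0.1875, 0.231]
orientation: [0.984, 0.178, -0.0, 0.0]
ft_force: [0.9, -0.5, 0.3]
finger_gap: 0.0853
finger_force: 0.0
```

>>> send_rows(
  increments=[
    [0, 0, 0, 0, 0, -1],
    [0, 0, 0, 0, 0, -1],
    [0, 0, 0, 0, 0, -1],
    [0, 0, 0, 0, 0, -1],
    [0, 0, 0, 0, 0, -1],
    [0, 0, 0, 0, 0, -1],
    [0, 0, 0, 0, 0, -1],
    [0, 0, 0, 0, 0, -1],
    [0, 0, 0, 0, 0, -1],
    [0, 0, 0, 0, 0, -1],
    [0, 0, 0, 0, 0, -1],
    [0, 0, 0, 0, 0, -1],
    [0, 0, 0, 0, 0, -1],
    [0, 0, 0, 0, 0, -1],
    [0, 0, 0, 0, 0, -1],
    [0, 0, 0, 0, 0, -1],
    [0, 0, 0, 0, 0, -1],
    [0, 0, 0, 0, 0, -1],
    [0, 0, 0, 0, 0, -1],
    [0, 0, 0, 0, 0, -1],
  ],
)

```text
t: 4.1
eef_pos: [0.5026, 0.1858, 0.231]
orientation: [0.495, 0.869, -0.0, -0.0]
ft_force: [0.3, -0.2, 0.9]
finger_gap: 0.0852
finger_force: 0.0
```

>>> send_rows(
  increments=[
    [0, 0, 0, 0, 0, -1],
    [0, 0, 0, 0, 0, -1],
    [0, 0, 0, 0, 0, -1],
    [0, 0, 0, 0, 0, -1],
    [0, 0, 0, 0, 0, 0],
    [0, 0, 0, 0, 0, 0],
  ],
)

```text
t: 4.7
eef_pos: [0.5027, 0.1858, 0.2311]
orientation: [0.339, 0.941, -0.0, -0.0]
ft_force: [-0.0, -0.6, 0.0]
finger_gap: 0.0856
finger_force: 0.0
```

```bash
python3 - <<'E'
from h import *
im,d=bot.grab_frame("scene");cv2.imwrite("pics/s1.png",cv2.resize(im[130:330,200:440],(720,600))[...,::-1])
s=bot.state();R=Ro.from_quat(s["orientation"]).as_matrix();print(s["t"],s["eef_pos"],R.round(3),s["joint_positions"],s["ft_force"],s["torque"])
e=np.array([.5045,.1862,.097])-s["eef_pos"];print(R.T@e/.04, np.degrees(np.arctan2(R[1,1],R[0,1])))
E
```

```text
4.75 [0.50267873 0.18583443 0.23117665] [[-0.77   0.638 -0.   ]
 [ 0.638  0.77  -0.   ]
 [ 0.    -0.    -1.   ]] [ 1.33080456e-01  3.56172901e-01  1.33628992e+00 -3.19881703e-05
  1.44950037e+00 -7.46261892e-01] [-0.37682394  0.21434079  0.29801757] [ 0.04346061  0.0131806  -0.01314873]
[-0.03001192  0.03705861  3.35439865] 50.38282934726754
```

View pics/s1.png

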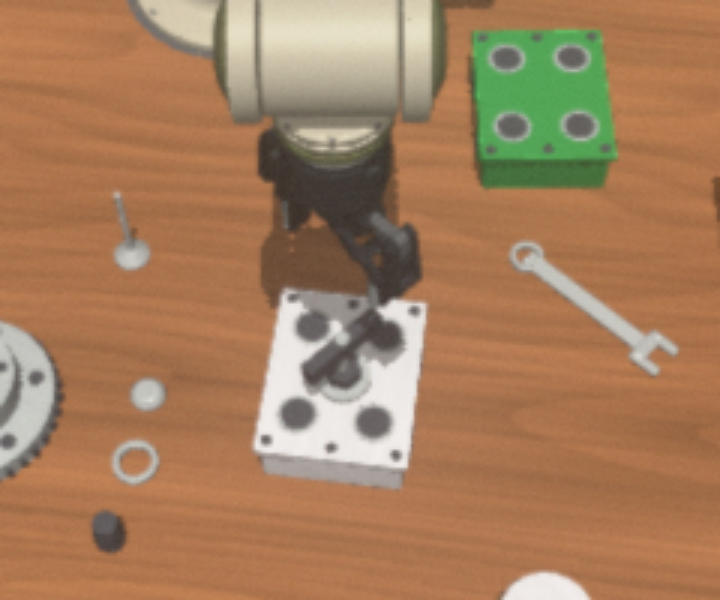

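The bar lies at (345,345) in the crop, with the open gripper above it and its closing line across the bar. I'll go down and grip.

>>> send_rows(
  increments=[
    [-0.03, 0.03, 0.35, 0, 0, 0],
    [0, 0, 0.5, 0, 0, 0],
    [0, 0, 0.5, 0, 0, 0],
    [0, 0, 0.5, 0, 0, 0],
    [0, 0, 0.5, 0, 0, 0],
    [0, 0, 0.5, 0, 0, 0],
    [0, 0, 0.3, 0, 0, 0],
    [0, 0, 0.2, 0, 0, 0],
    [0, 0, 0, 0, 0, 0],
    [0, 0, 0, 0, 0, 0],
  ],
)

```text
t: 5.75
eef_pos: [0.5048, 0.1861, 0.0979]
orientation: [0.338, 0.941, 0.0, 0.0]
ft_force: [0.5, -0.3, 0.3]
finger_gap: 0.0853
finger_force: 0.0
```

>>> send_rows(
  increments=[
    [0, 0, 0, 0, 0, 0],
    [0, 0, 0, 0, 0, 0],
    [0, 0, 0, 0, 0, 0],
    [0, 0, 0, 0, 0, 0],
    [0, 0, 0, 0, 0, 0],
    [0, 0, 0, 0, 0, 0],
    [0, 0, 0, 0, 0, 0],
    [0, 0, 0, 0, 0, 0],
    [0, 0, 0, 0, 0, 0],
    [0, 0, 0, 0, 0, 0],
  ],
  gripper=0,
  squeeze=50,
)

```text
t: 6.75
eef_pos: [0.5041, 0.1856, 0.0976]
orientation: [0.338, 0.941, -0.001, -0.0]
ft_force: [-4.6, -4.7, 5.5]
finger_gap: 0.0131
finger_force: 49.8
```

```bash
python3 - <<'E'
from h import *
s=bot.state();print({k:np.round(s[k],3) for k in("t","eef_pos","orientation","ft_force","torque","finger_gap","finger_force")})
E
```

```text
{'t': np.float64(6.75), 'eef_pos': array([0.504, 0.186, 0.098]), 'orientation': array([ 0.338,  0.941, -0.001, -0.   ]), 'ft_force': array([-4.574, -4.725,  5.52 ]), 'torque': array([-0.583,  0.524,  0.224]), 'finger_gap': np.float64(0.013), 'finger_force': np.float64(49.84)}
```

Gripped. Next is a small trial turn of +5° about tool z.

>>> send_rows(
  increments=[
    [0, 0, 0, 0, 0, 0.5],
    [0, 0, 0, 0, 0, 0.5],
    [0, 0, 0, 0, 0, 0],
    [0, 0, 0, 0, 0, 0],
  ],
)

```text
t: 7.15
eef_pos: [0.5041, 0.1856, 0.0977]
orientation: [0.376, 0.927, -0.001, 0.0]
ft_force: [-4.1, -4.1, 5.8]
finger_gap: 0.0133
finger_force: 92.2
```

```bash
python3 - <<'E'
from h import *
s=bot.state();print({k:np.round(s[k],3) for k in("t","eef_pos","orientation","ft_force","torque","finger_gap","finger_force")})
R=Ro.from_quat(s["orientation"]).as_matrix();print(np.degrees(np.arctan2(R[1,1],R[0,1])))
E
```

```text
{'t': np.float64(7.15), 'eef_pos': array([0.504, 0.186, 0.098]), 'orientation': array([ 0.376,  0.927, -0.001,  0.   ]), 'ft_force': array([-4.111, -4.076,  5.805]), 'torque': array([-0.592,  0.507,  2.472]), 'finger_gap': np.float64(0.013), 'finger_force': np.float64(92.156)}
45.81674080574751
```

The moment rose to 2.5 N·m, so this way is solid. It slackens the other way.

>>> send_rows(
  increments=[
    [0, 0, 0, 0, 0, -0.5],
    [0, 0, 0, 0, 0, -0.5],
    [0, 0, 0, 0, 0, -0.5],
    [0, 0, 0, 0, 0, -0.5],
    [0, 0, 0, 0, 0, 0],
    [0, 0, 0, 0, 0, 0],
  ],
)

```text
t: 7.75
eef_pos: [0.5041, 0.1856, 0.0975]
orientation: [0.296, 0.955, -0.0, -0.0]
ft_force: [-4.1, -5.4, 5.3]
finger_gap: 0.0131
finger_force: 49.8
```

```bash
python3 - <<'E'
from h import *
s=bot.state();print({k:np.round(s[k],3) for k in("t","eef_pos","orientation","ft_force","torque","finger_gap","finger_force","joint_positions")})
R=Ro.from_quat(s["orientation"]).as_matrix();print(np.degrees(np.arctan2(R[1,1],R[0,1])))
E
```

```text
{'t': np.float64(7.75), 'eef_pos': array([0.504, 0.186, 0.098]), 'orientation': array([ 0.296,  0.955, -0.   , -0.   ]), 'ft_force': array([-4.071, -5.372,  5.343]), 'torque': array([-0.523,  0.514,  0.13 ]), 'finger_gap': np.float64(0.013), 'finger_force': np.float64(49.805), 'joint_positions': array([ 1.330e-01,  4.960e-01,  1.533e+00, -1.000e-03,  1.113e+00,
       -8.360e-01])}
55.51010941586591
```

It gives freely (0.13 N·m). I'll turn it another 55°, to about 60° in all.

>>> send_rows(
  increments=[
    [0, 0, 0, 0, 0, -1],
    [0, 0, 0, 0, 0, -1],
    [0, 0, 0, 0, 0, -1],
    [0, 0, 0, 0, 0, -1],
    [0, 0, 0, 0, 0, -1],
    [0, 0, 0, 0, 0, -1],
    [0, 0, 0, 0, 0, -1],
    [0, 0, 0, 0, 0, -1],
    [0, 0, 0, 0, 0, -1],
    [0, 0, 0, 0, 0, -1],
    [0, 0, 0, 0, 0, -1],
    [0, 0, 0, 0, 0, 0],
    [0, 0, 0, 0, 0, 0],
  ],
)

```text
t: 9.05
eef_pos: [0.5041, 0.1856, 0.0975]
orientation: [-0.178, 0.984, -0.0, -0.0]
ft_force: [-2.7, -4.4, 4.2]
finger_gap: 0.0133
finger_force: 49.8
```

>>> send_rows(
  increments=[
    [0, 0, 0, 0, 0, 0],
    [0, 0, 0, 0, 0, 0],
    [0, 0, 0, 0, 0, 0],
    [0, 0, 0, 0, 0, 0],
    [0, 0, 0, 0, 0, 0],
    [0, 0, 0, 0, 0, 0],
    [0, 0, 0, 0, 0, 0],
    [0, 0, 0, 0, 0, 0],
    [0, 0, 0, 0, 0, 0],
    [0, 0, 0, 0, 0, 0],
  ],
  gripper=1,
)

```text
t: 10.05
eef_pos: [0.5045, 0.186, 0.0974]
orientation: [-0.178, 0.984, -0.0, 0.0]
ft_force: [-0.3, -1.0, 0.8]
finger_gap: 0.0854
finger_force: 0.0
```

>>> send_rows(
  increments=[
    [0, 0, -0.3, 0, 0, 0],
    [0, 0, -0.5, 0, 0, 0],
    [0, 0, -0.5, 0, 0, 0],
    [0, 0, -0.6, 0, 0, 0],
    [0, 0, -0.7, 0, 0, 0],
    [0, 0, -0.7, 0, 0, 0],
    [0, 0, -0.4, 0, 0, 0],
    [0, 0, 0, 0, 0, 0],
    [0, 0, 0, 0, 0, 0],
  ],
)

```text
t: 10.95
eef_pos: [0.5042, 0.186, 0.2452]
orientation: [-0.178, 0.984, -0.0, -0.0]
ft_force: [0.5, -0.2, -0.1]
finger_gap: 0.0852
finger_force: 0.0
```

```bash
python3 - <<'E'
from h import *
im,d=bot.grab_frame("scene");print(*bar("scene",d,[.5045,.186]))
cv2.imwrite("pics/s2.png",cv2.resize(im[130:330,140:380],(720,600))[...,::-1])
s=bot.state();print(s["t"],s["eef_pos"],s["ft_force"],s["finger_gap"])
E
```

```text
181 [0.5079 0.1875 0.1276] ((505.8564147949219, 187.23345947265625), (79.74568176269531, 14.1034517288208), 20.55952262878418) 20.7 [0.5096 0.1866 0.0604]
11.0 [0.50398856 0.18594122 0.24456235] [ 0.10734267  0.57559113 -0.36085983] 0.08521793051312919
```

View pics/s2.png

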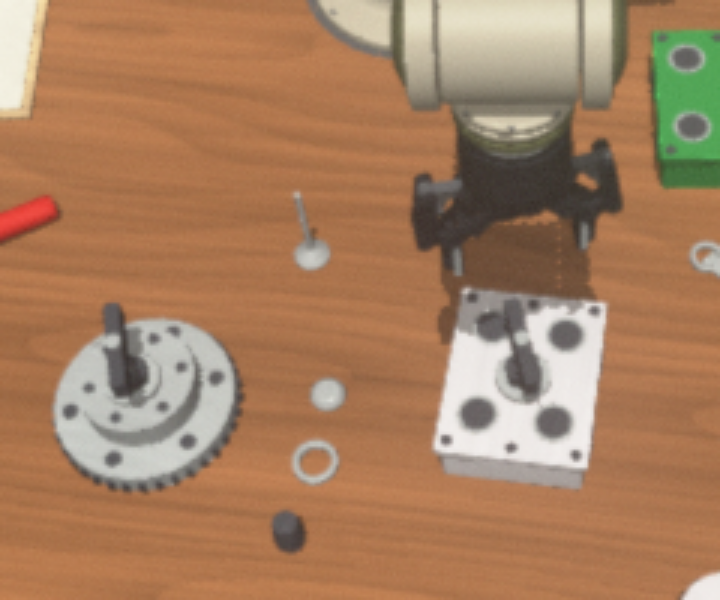

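The bar, at about (522,345), now lies at 20.7°, a turn of 60° from 140.5°. The gripper is clear and the flywheel screw at (118,345) is untouched.

```bash
python3 -c "
from station import bot
print(bot.job_done())"
```

```text
the job is handed in; nothing more can be done
None
```

The clamp screw on the cylinder head is slackened by about 60° and released, the flywheel screw was not touched, and the job is handed in; no verdict was shown.

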